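# Set the slanted regulating valve and check the pump switch

### The job

Put the purified-water pump back in service for the staining bench: open the slanted regulating valve to one and a quarter turns from shut, and make sure the pump's toggle is switched on. Leave the beaker, the reagent bottle and the slide box where they stand.

Things in the scene. Friction and masses are not known exactly. Their poses are not given: they have to be found in the camera images.
- skid: Fixed pump skid: steel tray 430 x 130 x 8 mm (x from -170 to 260 mm) with a 22 mm pipe along x, axis 78 mm up, elbowing down at x = -142. In the pipe a brass valve whose stem leans 30 degrees from vertical towards -x; at x = 110 to 245 a pump, 93 mm wide, 119 mm high. Origin on the bench under the point where stem axis and pipe axis meet; x along the pipe towards the pump, z up.
- wheel_middle (a point): Middle of the valve's handwheel, on the stem axis, about 172 mm above the bench: black, 60 mm across, round rim 13 mm thick, closed web, on a 14 mm neck; clear for 40 mm round its sides and 28 mm beneath save the neck. This frame does not turn with the wheel: z points out along the stem (30 degrees from vertical), x uphill in the wheel's plane (skid's +x side), y completes it.
- wheel (a joint): Handwheel angle, rad: 0 = shut, 6.283 = one turn open, stop at 14.0; one and a quarter turns is 7.854. Grows anticlockwise seen looking down on the wheel's face (right-handed about z of wheel_middle). Starts less than half a turn open. Takes about 0.18 N m to turn, stays where left, does not rise as it turns.
- pointer_tip (a point): Outer end of the raised metal pointer on the wheel's face (rib 5 mm wide from hub to rim, standing 2.5 mm above the rim): 27 mm from the axis, 9 mm above the wheel's middle plane; turns with the wheel. It points uphill (x of wheel_middle) when shut and along +y of wheel_middle at one and a quarter turns. The hub end stands 12.5 mm above that plane.
- switchbox: Fixed grey switch box of the pump, 150 (x) x 120 (y) x 80 mm high; origin under its centre on the bench, z up. The conduit leaves at its +x end and reaches 49 mm beyond it. The toggle stands in the middle of the flat top on an aluminium plate, which has a small dark bar across it at the on (+x) side.
- toggle_pivot (a point): The toggle's pivot, 84 mm above the bench, over the centre of the box; its frame is that of the switch box.
- toggle_tip (a point): Centre of the 11 mm ball end of the toggle's steel bat, 27.5 mm from the pivot; the bat below it is 7.6 mm thick.
- toggle (a joint): Toggle angle, rad: 0 = off (bat leans 24 degrees towards the box's -x), 0.84 = on (leans 24 degrees towards its +x). Snap action: it springs to whichever side of the middle (0.42) it is on; about 2.5 N at the ball takes it across. It may start off or on.
- reagent: Amber reagent bottle, 62 mm in diameter, 150 mm high, loose, origin under its centre.
- beaker: Glass beaker, 72 mm across the rim, 85 mm high, loose, origin under its centre.
- slidebox: Flat box of microscope slides, 80 x 52 x 32 mm, loose, origin under its centre.
Things that resemble listed ones, but are neither listed nor needed, are in the scene too. Leave any red look-alike of the switchbox alone.

How it is judged (in metres and radians):
At the end, for the whole second after the job is handed in: The handwheel stands at one and a quarter turns from shut, within 0.3 rad (17 degrees), the toggle is on (above 0.65 rad), and the bottle, beaker and slide box are within 30 mm of where they began (value of joint wheel between 7.554 and 8.154 rad and value of joint toggle above 0.65 rad and distance of each of reagent, beaker, slidebox from where it was at the start of the episode below 0.03 m); the robot touches nothing.
It fails at once if the reagent bottle is knocked more than 30 mm or tipped (distance of reagent from where it was at the start of the episode above 0.03 m or angle between reagent's own z axis and vertical above 0.4 rad).
It fails at once if the beaker is knocked more than 30 mm or tipped (distance of beaker from where it was at the start of the episode above 0.03 m or angle between beaker's own z axis and vertical above 0.4 rad).
It fails at once if the slide box is knocked more than 30 mm (distance of slidebox from where it was at the start of the episode above 0.03 m).
It also fails if it takes over 72 s, if anything falls off the work surface, if the arm or the gripper's body presses on something with over 40 N, if the wrist force passes 120 N, or if a joint passes its speed limit or range.

### The arm

A 6-joint arm with a two-finger parallel gripper is mounted at the origin on the work surface. World frame = base frame: x ahead of the robot, y to its left, z up, the work surface at z = 0. Lengths are in mm, angles in rad, forces in N, time in s.
With the tool pointing down it reaches from about 275 to 750 mm from the base axis. Payload 10.2 kg.
Tool frame: the origin (TCP) lies at the very end of the fingers, on their centre line; the grasp point (between the pads) lies 19 mm behind it; z points along the fingers, y is the line along which they close (so a half turn about z gives the same grasp; the last joint's range is limited). The gripper opens to 85 mm and grips with 20 to 120 N. Pads are 22 mm wide; open, the fingers measure 114 mm over their backs; the gripper's body (76 mm by 85 mm) begins 54 mm behind the grasp point. The pads swing forward as they close: fully open they stand 13 mm farther back than shut.
Start: joints at [0.982, 0.313, 1.498, -0, 1.331, -0.223], TCP at [187.804, 490.266, 231.294] pointing down, gripper open.
Joint ranges: [-2.94, 2.94], [-0.97, 2.17], [0.19, 2.56], [-1.23, 4.37], [0.02, 3.11], [-2.88, 2.88]. Speed limits (rad/s): [2.39, 2.39, 3.01, 3.14, 3.14, 3.14].

### API

Orientations are given as a unit quaternion [w, x, y, z].
In Python, from rig import ctrl gives the robot as it stands.
- The arm moves only by the tool step_arm, never from a script. Its argument "increments" is a list of rows, each a list of 3 entries, a list of its own where there are three numbers: the shift along the tool's x, y, z in cm, then the turn, a rotation vector about the tool's x, y, z in degrees, then the opening in per cent of the stroke, from 0 (shut) to 100 (fully open). A call has 1 to 8 rows; each row is the pose to reach, as a shift and turn from the pose commanded when the call began, along the tool's axes at that moment; what a row does not reach only later rows make up. A row lasts 1/8 s, in which the tool goes at most 62.5 mm and 10.7 degrees, less where a joint would pass 70% of its speed; a pose out of reach is approached as far as the arm can. A call with a gripper value outside its range is refused whole. The fingers move at their own pace and stop on an object; "squeeze" is the grip in N (left out, the last holds). Time passes only in rows, so rows that repeat a pose let the fingers close. It gives the time, the measured TCP pose, the force, the opening and the grip force at its end, in the units of the state.
- ctrl.sense(): the state, without advancing time (a new reading comes with each control period).
- ctrl.capture(name): name is "scene" or "top" or "wrist"; returns a dict with "img" (400x640x3 uint8, red, green, blue), "fx", "fy", "cx", "cy" (pixels), "extrinsics" (4x4, takes a point from camera to world coordinates). Camera axes: x right, y down, z forward; pixel columns grow to the right and rows downward; lengths in mm; the calibration is good to about 2 mm. A picture is of the moment at which its call begins. There is no depth.
- ctrl.finish_job(): hands the job in; it is judged then, once.
The state is a dict: "time_s": time; "joints": joint angles; "dq": joint speeds; "tau": joint torques, N m; "eef_pos": TCP position; "ee_rot": TCP orientation; "force": force on the tool from outside, world axes, zero at the start; "wrist_torque": the same for the moment, N m; "grip_width": opening from 0.0 (shut) to 1.0 (fully open); "grip_force": force on a finger pad.
Only numpy, scipy, OpenCV 4.12 (cv2) and the standard library are available. Lean on these libraries where they do the work, as an engineer would, in place of code of your own. Each camera call takes 0.05 s, during which the arm holds its last target. There are 200 camera calls.

## Working session

There is one attempt and no reset: what is moved stays moved. The work goes in short steps, Python scripts to look and compute and a tool call to move; the robot and the scene stay as the last step left them, time stands still between calls to the robot, and variables do not carry over. Pictures are saved under pics/ and viewed, at most 10 in all, crops included, and the job is handed in when it is done.

Besides the shell and the picture viewer there is one more tool, called after "Emit:" as name(argument=value, ...), one argument or row to a line, values as JSON. step_arm: Moves the arm, as the interface text tells. Its arguments: {"type":"object","properties":{"increments":{"type":"array"},"squeeze":{"type":"number"}},"required":["increments"]}

```bash
mkdir -p pics; ls; cat > h.py <<'E'
import numpy as np,cv2
from rig import ctrl
from scipy.spatial.transform import Rotation as R
def cap(n,f=None):
    c=ctrl.capture(n)
    if f: cv2.imwrite('pics/'+f,c['img'][:,:,::-1])
    return c
def ray(c,u,v):
    E=np.array(c['extrinsics']);d=E[:3,:3]@np.array([(u-c['cx'])/c['fx'],(v-c['cy'])/c['fy'],1]);return E[:3,3],d/np.linalg.norm(d)
def plane(c,u,v,z):
    o,d=ray(c,u,v);return o+d*(z-o[2])/d[2]
def proj(c,p):
    E=np.linalg.inv(np.array(c['extrinsics']));q=E[:3,:3]@np.array(p)+E[:3,3];return q[0]/q[2]*c['fx']+c['cx'],q[1]/q[2]*c['fy']+c['cy']
def tri(*rs):
    A=0;b=0
    for o,d in rs:
        P=np.eye(3)-np.outer(d,d);A=A+P;b=b+P@o
    return np.linalg.solve(A,b)
def rot(s): 
    q=s['ee_rot'];return R.from_quat([q[1],q[2],q[3],q[0]])
E
python3 - <<'E'
from h import *
a=cap('scene','s1.png');b=cap('top','t1.png')
for c in(a,b):print(np.round(c['extrinsics'],3),c['fx'],c['cx'],c['cy'])
print(ctrl.sense())
E
```

```text
pics
[[-7.490000e-01  4.910000e-01 -4.440000e-01  1.116539e+03]
 [ 6.620000e-01  5.720000e-01 -4.850000e-01  5.978320e+02]
 [ 1.600000e-02 -6.570000e-01 -7.540000e-01  1.063444e+03]
 [ 0.000000e+00  0.000000e+00  0.000000e+00  1.000000e+00]] 400.9612861848017 320.45813448615075 203.95572478601534
[[ 4.500000e-02 -9.770000e-01  2.090000e-01  1.855720e+02]
 [-9.990000e-01 -4.400000e-02  1.000000e-02 -1.735900e+01]
 [-0.000000e+00 -2.100000e-01 -9.780000e-01  1.808087e+03]
 [ 0.000000e+00  0.000000e+00  0.000000e+00  1.000000e+00]] 488.3356696181492 322.1219806741049 196.399761156959
{'time_s': 0.1, 'joints': array([ 9.81591463e-01,  3.13377647e-01,  1.49837271e+00, -1.35628751e-05,
        1.33098075e+00, -2.23412721e-01]), 'dq': array([-0.00077627, -0.00142493, -0.00054102, -0.0007259 , -0.00100314,
        0.00097096]), 'tau': array([ 1.65368925e-03, -4.12900579e+01, -2.60141015e+01, -1.89347124e-04,
        3.04468354e-03,  5.98760380e-05]), 'eef_pos': array([187.67618143, 490.06175798, 230.79632321]), 'ee_rot': array([-2.18919705e-04,  1.81876483e-01,  9.83321220e-01, -5.25485309e-04]), 'force': array([-1.05875077,  0.32648563, -0.66842158]), 'wrist_torque': array([-0.03970857, -0.02075703,  0.00080009]), 'grip_force': 0.0, 'grip_width': 0.9963212754025299}
```

View pics/s1.png

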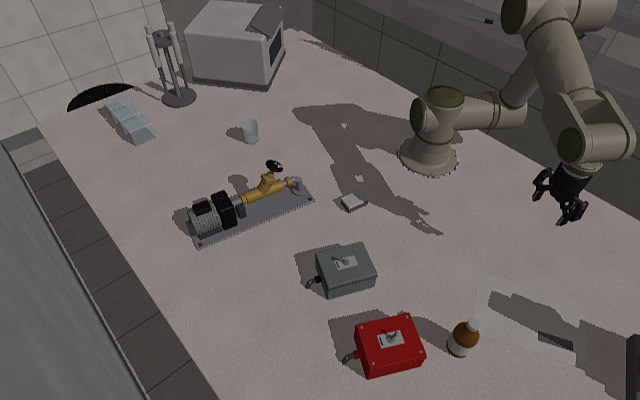

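View pics/t1.png

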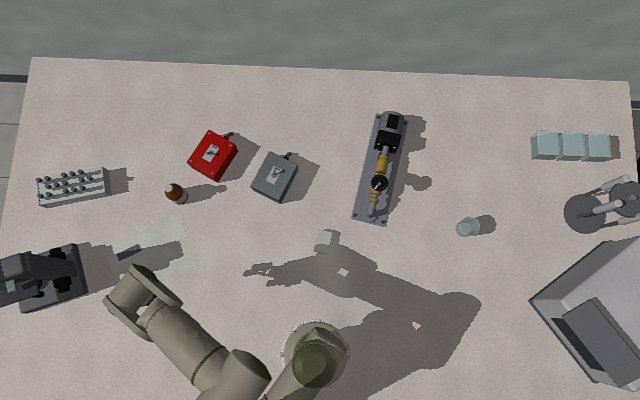

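The scene view shows the wheel at about (274,167), the grey box at (346,270) and the red look-alike at (390,345). In the top view the wheel is at (380,184) and the grey box at (275,177). I'll enlarge both areas.

```bash
python3 - <<'E'
from h import *
a=cv2.imread('pics/s1.png');b=cv2.imread('pics/t1.png')
f=lambda i,x,y:cv2.resize(i[y:y+75,x:x+100],(400,300),interpolation=cv2.INTER_CUBIC)
cv2.imwrite('pics/m1.png',np.vstack([np.hstack([f(a,230,140),f(a,295,230)]),np.hstack([f(b,330,150),f(b,225,140)])]))
c=cap('scene');d=cap('top')
print('wheel',tri(ray(c,274,167),ray(d,380,184)),plane(c,274,167,172),plane(d,380,184,172))
print('tog',plane(c,345,262,84),plane(d,276,175,84))
# tray corners in top: low edge
for u,v in[(352,218),(385,225),(377,112),(411,118)]:print(plane(d,u,v,8))
for n,uv,z in[('bottle',(175,193),100),('slide',(327,240),32),('beaker',(468,228),60)]:print(n,plane(d,*uv,z))
E
```

```text
wheel [ 592.54730308 -200.43835066  159.31681363] [ 600.42404394 -190.16656534  172.        ] [ 588.68528489 -198.28675671  172.        ]
tog [632.95612724 180.12237706  84.        ] [626.91027854 171.367154    84.        ]
[ 493.76836925 -114.65632749    8.        ]
[ 472.9517109  -238.25084459    8.        ]
[ 918.44738782 -198.72176412    8.        ]
[ 899.58363019 -331.86857075    8.        ]
bottle [539.94655941 526.77850644 100.        ]
slide [404.20630195 -24.86108286  32.        ]
beaker [ 467.30651713 -531.44344331   60.        ]
```

View pics/m1.png

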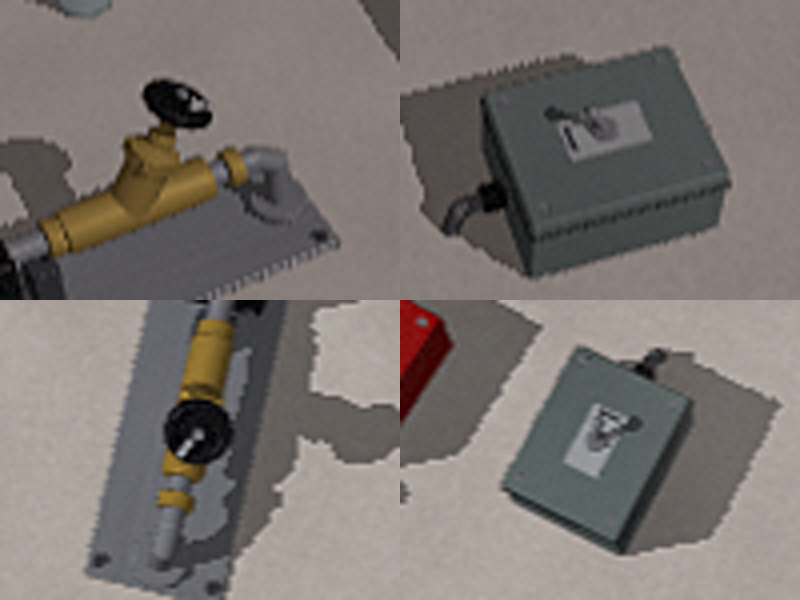

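The wheel's pointer leans towards the downhill-left, at roughly 145°. The conduit, on the box's +x side, leaves up and to the right in the top view. Whether the toggle is off or on isn't clear, so I'll look from near.

```bash
cat >> h.py <<'E'
def inc(p,Rt=None):
    s=ctrl.sense();r=rot(s);d=r.inv().apply(np.array(p)-s['eef_pos'])/10
    w=np.zeros(3) if Rt is None else (r.inv()*Rt).as_rotvec(degrees=True)
    print('shift cm',d.round(2),'rotvec deg',w.round(1),'joints',s['joints'].round(2),'t',s['time_s'])
E
python3 - <<'E'
from h import *
d=cap('top')
P=[plane(d,225+(u-400)/4,140+(v-300)/4,80) for u,v in[(580,347),(690,405),(622,552),(505,488)]]
print(np.round(P),np.mean(P,0))
for i in range(4):
    e=P[(i+1)%4]-P[i];print(np.linalg.norm(e),np.degrees(np.arctan2(e[1],e[0])))
print(rot(ctrl.sense()).as_matrix().round(2))
inc([590,180,270])
E
```

```text
[[715. 200.  80.]
 [665.  95.  80.]
 [525. 149.  80.]
 [579. 259.  80.]] [620.85453605 175.60133382  80.        ]
116.20883678181515 -115.9170643235122
149.93598949999904 159.05707547370068
122.65338520302056 63.68872144956202
148.67217127973015 -23.388622074751027
[[-0.93  0.36 -0.  ]
 [ 0.36  0.93 -0.  ]
 [ 0.   -0.   -1.  ]]
shift cm [-48.66 -14.58  -3.89] rotvec deg [0. 0. 0.] joints [ 0.98  0.31  1.5   0.    1.33 -0.22] t 0.25
```

Emit:
step_arm(
  increments=[
    [[-5, -1.5, -4], [0, 0, 0], 50],
    [[-11, -3, -4], [0, 0, 0], 0],
    [[-17, -5, -4], [0, 0, 0], 0],
    [[-23, -7, -4], [0, 0, 0], 0],
    [[-29, -9, -4], [0, 0, 0], 0],
    [[-35, -10.5, -4], [0, 0, 0], 0],
    [[-41, -12, -4], [0, 0, 0], 0],
    [[-46, -14, -4], [0, 0, 0], 0],
  ],
)

```text
time_s: 1.25
eef_pos: [568.8, 193.5, 270.9]
ee_rot: [-0.0, 0.182, 0.983, -0.0]
force: [-0.9, 0.4, 0.4]
grip_width: 0.002
grip_force: 0.0
```

```bash
python3 - <<'E'
from h import *
c=cap('wrist','w1.png');s=ctrl.sense();print(s['eef_pos'],s['joints'].round(2));print(np.round(c['extrinsics'],2),c['fx'])
print('tog',proj(c,[621,176,84]))
E
```

```text
[572.46060323 188.51034296 269.94719312] [ 0.12  0.47  1.18 -0.    1.5  -1.07]
[[ 3.6000e-01  9.0000e-01  2.5000e-01  5.0727e+02]
 [ 9.3000e-01 -3.4000e-01 -9.0000e-02  2.1681e+02]
 [ 0.0000e+00  2.6000e-01 -9.6000e-01  4.1368e+02]
 [ 0.0000e+00  0.0000e+00  0.0000e+00  1.0000e+00]] 321.1141349301597
tog (np.float64(322.3327432929807), np.float64(231.18910113276812))
```

View pics/w1.png

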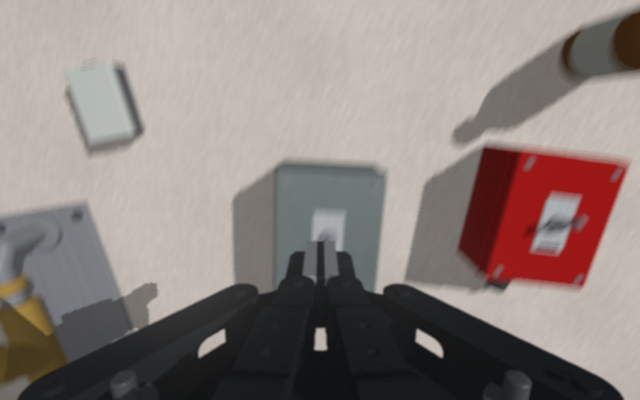

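The wrist view shows the grey box at columns 275–385, with the toggle hidden behind the fingers at about (322,231). I'll shift the tool outward to uncover it.

Emit:
step_arm(
  increments=[
    [[-5, 0, 0], [0, 0, 0], 0],
    [[-9, 0, 0], [0, 0, 0], 0],
    [[-9, 0, 0], [0, 0, 0], 0],
    [[-9, 0, 0], [0, 0, 0], 0],
  ],
)

```text
time_s: 1.8
eef_pos: [650.8, 163.2, 271.1]
ee_rot: [-0.0, 0.182, 0.983, 0.0]
force: [-0.1, 0.2, 0.3]
grip_width: 0.003
grip_force: 0.0
```

```bash
python3 - <<'E'
from h import *
c=cap('wrist');s=ctrl.sense();print(s['eef_pos'],s['joints'].round(2))
cv2.imwrite('pics/w2.png',cv2.resize(c['img'][20:260,180:460,::-1],(700,600),interpolation=cv2.INTER_CUBIC))
t=cap('scene');cv2.imwrite('pics/s2.png',t['img'][:,:,::-1])
E
```

```text
[650.64881553 163.44332642 271.63942534] [ 0.07  0.64  0.9   0.    1.6  -1.13]
```

View pics/w2.png

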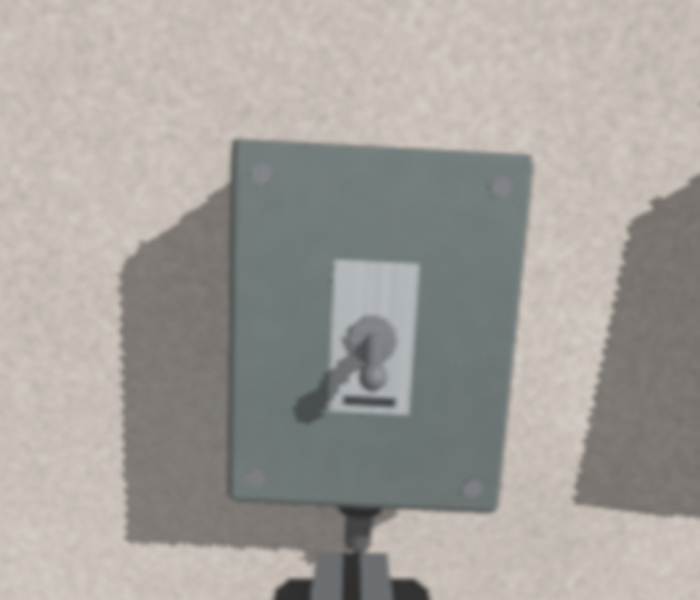

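The toggle's collar is near crop (370,338) and its ball near (373,376), towards the dark bar at (370,402). I'll compare that with the projected ball positions for on and off.

```bash
python3 - <<'E'
from h import *
c=cap('wrist')
f=lambda u,v:(180+u/2.5,20+v/2.5)
C=[plane(c,*f(u,v),80) for u,v in[(235,141),(530,155),(494,510),(231,498)]]
m=np.mean(C,0);print(np.round(C),m)
x=(C[3]+C[2]-C[0]-C[1]);print(np.linalg.norm(x)/2,np.degrees(np.arctan2(x[1],x[0])));x/=np.linalg.norm(x)
p=m+[0,0,4]
for z in(84,):print('collar',plane(c,*f(370,338),90))
g=lambda q:(np.array(proj(c,q))-[180,20])*2.5
for n,k in(('on',1),('off',-1)):print(n,g(p+k*11.2*x+[0,0,25.1]))
print('pivot',g(p))
# skid coarse view target: wheel
E
```

```text
[[538. 158.  80.]
 [584. 264.  80.]
 [718. 205.  80.]
 [672.  99.  80.]] [628.1932825  181.77564926  80.        ]
146.59767209031315 -23.679574365436196
collar [627.33462034 180.84861487  90.        ]
on [372.62905436 374.40253927]
off [376.0033472  315.36108291]
pivot [372.49589721 337.43548268]
```

The toggle is already on: the ball is at (373,376) against a predicted (373,374) for on and (376,315) for off. I'll leave it alone and go to the wheel.

```bash
cat >> h.py <<'E'
def wframe(deg):
    a=np.radians(deg);sx=np.array([np.cos(a),np.sin(a),0]);z=-.5*sx+[0,0,np.sqrt(.75)];x=np.sqrt(.75)*sx+[0,0,.5];return x,np.cross(z,x),z
def toolR(deg,phi=180): # tool x at angle phi from wheel x
    x,y,z=wframe(deg);p=np.radians(phi);tx=np.cos(p)*x+np.sin(p)*y;tz=-z
    return R.from_matrix(np.column_stack([tx,np.cross(tz,tx),tz]))
E
python3 - <<'E'
from h import *
x,y,z=wframe(-12);W=np.array([597,-200,172])
t=W+110*z+70*x;print(t);inc(t,toolR(-12))
E
```

```text
[ 602.49892892 -201.16883342  302.26279442]
shift cm [ -8.51 -35.78  -3.03] rotvec deg [ -2.3 -29.9  -8.7] joints [ 0.07  0.64  0.9   0.    1.6  -1.13] t 1.95
```

Emit:
step_arm(
  increments=[
    [[-0.5, -4, -3], [0, 0, 0], 0],
    [[-1.5, -9, -3], [-0.4, -5, -1.5], 0],
    [[-3, -14, -3], [-0.8, -10, -3], 0],
    [[-4, -19, -3], [-1.2, -15, -4.5], 0],
    [[-5.5, -24, -3], [-1.6, -20, -6], 0],
    [[-7, -30, -3], [-2, -25, -7.5], 0],
    [[-8.5, -35.8, -3], [-2.3, -30, -8.7], 0],
    [[-8.5, -35.8, -3], [-2.3, -30, -8.7], 0],
  ],
)

```text
time_s: 2.95
eef_pos: [600.9, -204.9, 301.2]
ee_rot: [0.258, 0.104, 0.96, -0.028]
force: [0.9, 0.6, 0.1]
grip_width: -0.002
grip_force: 0.0
```

```bash
python3 - <<'E'
from h import *
c=cap('wrist');s=ctrl.sense();print(s['eef_pos'],s['joints'].round(2));x,y,z=wframe(-12);print(rot(s).apply([0,0,1]),-z, proj(c,[597,-200,172]))
cv2.imwrite('pics/w3.png',c['img'][:,:,::-1])
E
```

```text
[ 601.66447429 -202.82455423  301.57179255] [-0.58  0.25  1.49  0.23  0.92 -2.04]
[ 0.48943824 -0.10626947 -0.86553857] [ 0.4890738  -0.10395585 -0.8660254 ] (np.float64(325.74125043517694), np.float64(112.09377308592536))
```

View pics/w3.png

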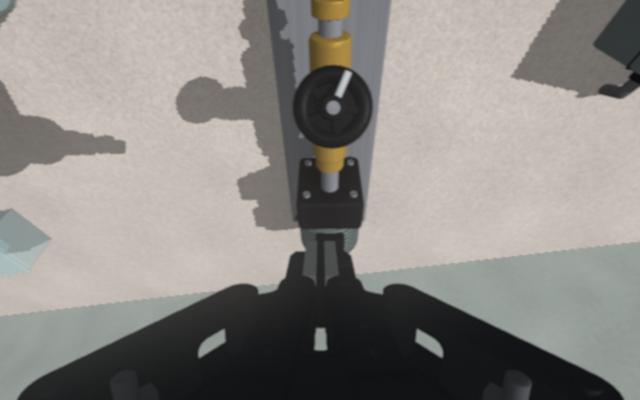

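The wrist view shows the wheel centred near (333,106) with its pointer tip near (349,72). I'll fit the rim and locate it.

```bash
python3 - <<'E'
from h import *
c=cap('wrist');g=c['img'].max(2)
m=((g<60)).astype(np.uint8);m[148:]=0;m[:,:285]=0;m[:,380:]=0
m=cv2.morphologyEx(m,cv2.MORPH_OPEN,np.ones((3,3),np.uint8))
k=max(cv2.findContours(m,cv2.RETR_EXTERNAL,cv2.CHAIN_APPROX_NONE)[0],key=cv2.contourArea)
e=cv2.fitEllipse(cv2.convexHull(k));print(e)
x,y,z=wframe(-12);u=e[0]
o,d=ray(c,*u);W=plane(c,*u,172);print('W@172',W,'diam range',c['fx']*60/np.mean(e[1]), (W-o)@np.array(c['extrinsics'])[:3,2])
t=cap('top');s=cap('scene');print('tri',tri(ray(c,*u),ray(t,380,183)),tri(ray(c,*u),ray(s,230+177/4,140+103/4)))
b=(c['img'].min(2)>120).astype(np.uint8);b[:,:300]=0;b[:,368:]=0;b[:70]=0;b[140:]=0
v,uu=np.nonzero(b);print(len(v))
def hit(p,h):
    o,d=ray(c,*p);q=o+d*(((W+h*z-o)@z)/(d@z));return q-W
hb=hit((349,72),9);print('tip',hb@x,hb@y,np.degrees(np.arctan2(hb@y,hb@x)))
hb=hit((333,107),12.5);print('hub',hb@x,hb@y)
pts=np.array([hit((a,bb),9)@np.array([x,y]).T for a,bb in zip(uu,v)]);r=np.hypot(*pts.T);pts=pts[(r>10)&(r<30)];print(len(pts),np.degrees(np.arctan2(*pts.mean(0)[::-1])))
E
```

```text
((328.3370056152344, 105.77786254882812), (78.76275634765625, 81.8353500366211), 9.364815711975098)
W@172 [ 593.30876027 -194.98114417  172.        ] diam range 239.9386708795692 238.86401369957616
tri [ 590.74320594 -196.0775317   177.25614513] [ 594.86872553 -195.60285203  169.83361491]
524
tip -22.282504776530594 14.127646831426421 147.62431443677528
hub 1.1950800038176679 3.0107698532956366
206 151.19282789132635
```

```bash
python3 - <<'E'
from h import *
c=cap('wrist');g=c['img'].max(2).astype(int)
for v in(95,100,106,112):print(v,[int(i) for i in np.nonzero(g[v,280:390]<70)[0][[0,-1]]+280],g[v,286:300],g[v,366:380])
x,y,z=wframe(-12)
r=[g[v,285:385]<70 for v in range(60,150)]
m=np.uint8(g<70);m[:60]=0;m[150:]=0;m[:,:285]=0;m[:,385:]=0
n,l,st,ce=cv2.connectedComponentsWithStats(m);print(st[1:],ce[1:])
E
```

```text
95 [286, 363] [55 39 34 34 35 37 36 39 42 45 51 60 61 56] [128 132 132 132 133 134 134 139 153 179 195 198 197 198]
100 [285, 364] [41 34 34 34 37 38 40 41 47 55 63 63 56 46] [122 131 132 133 133 134 136 146 169 188 193 191 190 192]
106 [284, 364] [38 34 35 36 38 39 40 44 49 56 60 58 49 41] [122 131 133 133 134 136 141 158 180 194 199 199 194 193]
112 [285, 363] [47 37 35 37 38 37 39 43 45 48 52 54 50 44] [130 133 133 135 135 138 148 171 187 194 195 195 193 192]
[[ 285   64   80   82 4767]] [[323.56891126 105.71575414]]
```

```bash
python3 - <<'E'
from h import *
c=cap('wrist');s=ctrl.sense();g=c['img'].max(2).astype(int)
m=np.uint8(g<75);m[:55]=0;m[155:]=0;m[:,:275]=0;m[:,385:]=0
m=cv2.morphologyEx(m,cv2.MORPH_OPEN,np.ones((5,5),np.uint8))
k=max(cv2.findContours(m,cv2.RETR_EXTERNAL,cv2.CHAIN_APPROX_NONE)[0],key=cv2.contourArea)
e=cv2.fitEllipse(cv2.convexHull(k));u=e[0];print(e)
x,y,z=wframe(-12);W=plane(c,*u,172);print('W',W, s['eef_pos'])
t=cap('top');q=cap('scene');print('tri',tri(ray(c,*u),ray(t,380,183),ray(q,230+177/4,140+103/4)))
def hit(p,h):
    o,d=ray(c,*p);return o+d*(((W+h*z-o)@z)/(d@z))-W
b=np.uint8((c['img'].min(2)>110)*cv2.fillPoly(np.zeros_like(m),[cv2.convexHull(k)],1))
v,uu=np.nonzero(b)
pts=np.array([hit((a,bb),10)@np.array([x,y]).T for a,bb in zip(uu,v)]);r=np.hypot(*pts.T)
print(len(pts),pts[r<6].mean(0)); p2=pts[(r>12)&(r<28)];h0=pts[r<6].mean(0);
for o in(0*h0,h0):
    w=(p2-o).mean(0);print(np.degrees(np.arctan2(w[1],w[0])))
E
```

```text
((323.735595703125, 104.48943328857422), (80.77715301513672, 83.15509796142578), 8.384807586669922)
W [ 593.10659859 -195.65684214  172.        ] [ 603.12867474 -200.32883449  301.61266302]
tri [ 594.03699451 -197.28981984  168.69995516]
336 [0.79602763 0.84130094]
152.66963601247136
155.9517068493024
```

The wheel is at about (593.5,-196,171.5) and the pointer at about 154°, so it needs about +296°. That is j6 decreasing by 5.17 rad, so one stroke fits if I first wind j6 up to about +2.6. I'll move onto the axis and spin with the gripper open.

```bash
python3 - <<'E'
from h import *
x,y,z=wframe(-12);W=np.array([593.5,-196,171.5]);inc(W+70*z,toolR(-12))
E
```

```text
shift cm [7.4  0.27 3.73] rotvec deg [-0.   0.1  0. ] joints [-0.58  0.25  1.48  0.23  0.92 -2.04] t 3.35
```

Emit:
step_arm(
  increments=[
    [[2, 0, 0], [0, 0, 10], 100],
    [[4, 0.1, 0], [0, 0, 20], 100],
    [[6, 0.2, 1], [0, 0, 30], 100],
    [[7.4, 0.3, 2], [0, 0, 40], 100],
    [[7.4, 0.3, 3], [0, 0, 50], 100],
    [[7.4, 0.3, 3.7], [0, 0, 60], 100],
    [[7.4, 0.3, 3.7], [0, 0, 70], 100],
    [[7.4, 0.3, 3.7], [0, 0, 80], 100],
  ],
)

```text
time_s: 4.35
eef_pos: [559.0, -188.9, 232.2]
ee_rot: [0.215, 0.697, 0.669, 0.145]
force: [0.1, -0.5, -0.9]
grip_width: 1.002
grip_force: 0.0
```

Emit:
step_arm(
  increments=[
    [[0, 0, 0], [0, 0, 10], 100],
    [[0, 0, 0], [0, 0, 20], 100],
    [[0, 0, 0], [0, 0, 30], 100],
    [[0, 0, 0], [0, 0, 40], 100],
    [[0, 0, 0], [0, 0, 50], 100],
    [[0, 0, 0], [0, 0, 60], 100],
    [[0, 0, 0], [0, 0, 70], 100],
    [[0, 0, 0], [0, 0, 80], 100],
  ],
)

```text
time_s: 5.35
eef_pos: [559.0, -188.9, 232.2]
ee_rot: [0.071, 0.964, 0.065, 0.249]
force: [0.2, 0.0, 0.5]
grip_width: 0.999
grip_force: 0.0
```

Emit:
step_arm(
  increments=[
    [[0, 0, 0], [0, 0, 10], 100],
    [[0, 0, 0], [0, 0, 20], 100],
    [[0, 0, 0], [0, 0, 30], 100],
    [[0, 0, 0], [0, 0, 40], 100],
    [[0, 0, 0], [0, 0, 50], 100],
    [[0, 0, 0], [0, 0, 60], 100],
    [[0, 0, 0], [0, 0, 70], 100],
    [[0, 0, 0], [0, 0, 80], 100],
  ],
)

```text
time_s: 6.35
eef_pos: [559.0, -188.9, 232.3]
ee_rot: [-0.106, 0.78, -0.57, 0.237]
force: [-0.0, 0.2, 0.3]
grip_width: 1.001
grip_force: 0.0
```

Emit:
step_arm(
  increments=[
    [[0, 0, 0], [0, 0, 10], 100],
    [[0, 0, 0], [0, 0, 20], 100],
    [[0, 0, 0], [0, 0, 25], 100],
    [[0, 0, 0], [0, 0, 25], 100],
    [[0, 0, 0], [0, 0, 25], 100],
  ],
)

```text
time_s: 6.98
eef_pos: [558.9, -189.2, 232.2]
ee_rot: [0.154, -0.64, 0.723, -0.209]
force: [-0.4, -0.5, 0.2]
grip_width: 1.001
grip_force: 0.0
```

```bash
python3 - <<'E'
from h import *
x,y,z=wframe(-12);W=np.array([593.5,-196,171.5]);s=ctrl.sense();r=rot(s)
print(r.apply([0,0,1])+z,s['eef_pos']-W-70*z);inc(W-19*z,toolR(-12,180-265));c=cap('wrist','w4.png');print(proj(c,W),proj(c,W+9*z+27*(np.cos(2.69)*x+np.sin(2.69)*y)))
E
```

```text
[ 0.00069874 -0.00100244  0.00051595] [-0.38855921 -0.51380447  0.12084423]
shift cm [-0.06 -0.01  8.92] rotvec deg [-0.1 -0.1  0.1] joints [-0.61  0.21  1.73  0.29  0.74  2.48] t 6.975
(np.float64(320.56345966729697), np.float64(216.56018114783734)) (np.float64(354.6794375377971), np.float64(240.12323857770104))
```

View pics/w4.png

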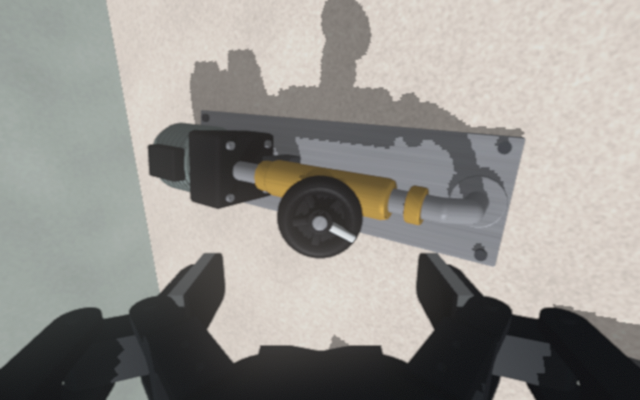

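The wheel is centred at (320,217) and its tip is at (353,239), matching the prediction of about 154°. I'll descend and grip.

Emit:
step_arm(
  increments=[
    [[0, 0, 3], [0, 0, 0], 100],
    [[0, 0, 6], [0, 0, 0], 100],
    [[0, 0, 8], [0, 0, 0], 100],
    [[0, 0, 9.3], [0, 0, 0], 100],
    [[0, 0, 9.3], [0, 0, 0], 100],
    [[0, 0, 9.3], [0, 0, 0], 60],
    [[0, 0, 9.3], [0, 0, 0], 40],
    [[0, 0, 9.3], [0, 0, 0], 40],
  ],
  squeeze=40,
)

```text
time_s: 8.02
eef_pos: [604.4, -199.4, 153.0]
ee_rot: [0.154, -0.64, 0.723, -0.209]
force: [-5.3, 1.6, 5.6]
grip_width: 0.687
grip_force: 41.6
```

```bash
python3 - <<'E'
from h import *
s=ctrl.sense();print(s['grip_width'],s['grip_force'],s['force'],s['eef_pos'],s['joints'].round(2))
E
```

```text
0.6873526211902299 41.57635152339935 [-5.31366777  1.5928367   5.62258543] [ 604.36517296 -199.41430368  153.00468654] [-0.58  0.4   1.69  0.33  0.58  2.45]
```

Emit:
step_arm(
  increments=[
    [[0, 0, 0], [0, 0, -6], 40],
    [[0, 0, 0], [0, 0, -14], 40],
    [[0, 0, 0], [0, 0, -22], 40],
    [[0, 0, 0], [0, 0, -31], 40],
    [[0, 0, 0], [0, 0, -40], 40],
    [[0, 0, 0], [0, 0, -50], 40],
    [[0, 0, 0], [0, 0, -60], 40],
    [[0, 0, 0], [0, 0, -70], 40],
  ],
)

```text
time_s: 9.02
eef_pos: [606.1, -198.3, 154.0]
ee_rot: [-0.006, 0.939, -0.223, 0.262]
force: [10.9, 9.3, 4.7]
grip_width: 0.683
grip_force: 42.9
```

```bash
python3 - <<'E'
from h import *
s=ctrl.sense();print(s['grip_width'],s['grip_force'],s['force'],s['wrist_torque'],s['joints'].round(2))
x,y,z=wframe(-12);t=rot(s).apply([1,0,0]);print('tool phi',np.degrees(np.arctan2(t@y,t@x)))
cap('wrist','w5.png')
E
```

```text
0.6834277873707515 42.8528755903244 [10.90196096  9.31418532  4.73806835] [ 1.68433945 -1.75239439  0.87295919] [-0.57  0.4   1.69  0.34  0.58  1.22]
tool phi -14.754951051104086
```

View pics/w5.png

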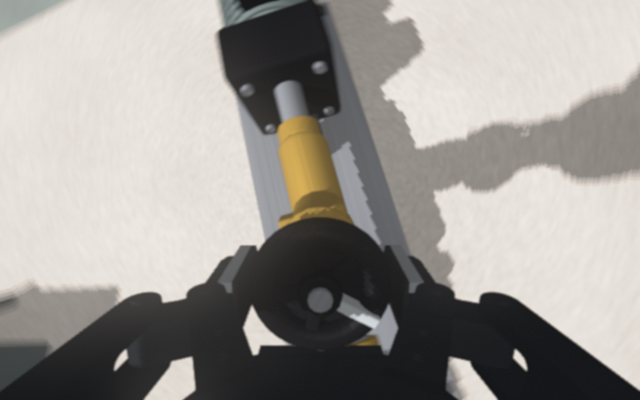

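The pointer is still lower right of the hub at (320,300), with its tip near (378,322), so it turns with the gripper without slip. I'll continue for 226°.

Emit:
step_arm(
  increments=[
    [[0, 0, 0], [0, 0, -8], 40],
    [[0, 0, 0], [0, 0, -17], 40],
    [[0, 0, 0], [0, 0, -26], 40],
    [[0, 0, 0], [0, 0, -36], 40],
    [[0, 0, 0], [0, 0, -46], 40],
    [[0, 0, 0], [0, 0, -56], 40],
    [[0, 0, 0], [0, 0, -66], 40],
    [[0, 0, 0], [0, 0, -75], 40],
  ],
)

```text
time_s: 10.07
eef_pos: [605.7, -195.9, 153.4]
ee_rot: [0.152, 0.881, 0.395, 0.211]
force: [7.5, 21.8, 8.0]
grip_width: 0.688
grip_force: 43.3
```

Emit:
step_arm(
  increments=[
    [[0, 0, 0], [0, 0, -8], 40],
    [[0, 0, 0], [0, 0, -17], 40],
    [[0, 0, 0], [0, 0, -26], 40],
    [[0, 0, 0], [0, 0, -36], 40],
    [[0, 0, 0], [0, 0, -46], 40],
    [[0, 0, 0], [0, 0, -56], 40],
    [[0, 0, 0], [0, 0, -66], 40],
    [[0, 0, 0], [0, 0, -75], 40],
  ],
)

```text
time_s: 11.08
eef_pos: [603.6, -195.7, 152.0]
ee_rot: [0.247, 0.458, 0.851, 0.075]
force: [-10.7, 19.1, 11.8]
grip_width: 0.69
grip_force: 44.2
```

```bash
python3 - <<'E'
from h import *
s=ctrl.sense();print(s['grip_width'],s['grip_force'],s['force'],s['wrist_torque'],s['joints'].round(2))
x,y,z=wframe(-12);t=rot(s).apply([1,0,0]);print('tool phi',np.degrees(np.arctan2(t@y,t@x)))
E
```

```text
0.6902341782888526 44.18395757675171 [-10.72853102  19.09594358  11.80689232] [2.4624853  0.75827011 1.07435613] [-0.57  0.4   1.7   0.34  0.58 -1.39]
tool phi 135.29996357180036
```

Emit:
step_arm(
  increments=[
    [[0, 0, 0], [0, 0, -8], 40],
    [[0, 0, 0], [0, 0, -17], 40],
    [[0, 0, 0], [0, 0, -26], 40],
    [[0, 0, 0], [0, 0, -36], 40],
    [[0, 0, 0], [0, 0, -46], 40],
    [[0, 0, 0], [0, 0, -56], 40],
    [[0, 0, 0], [0, 0, -66], 40],
    [[0, 0, 0], [0, 0, -76], 40],
  ],
)

```text
time_s: 12.08
eef_pos: [602.9, -198.0, 151.9]
ee_rot: [0.24, -0.162, 0.952, -0.095]
force: [-16.8, 5.9, 10.9]
grip_width: 0.687
grip_force: 44.4
```

Emit:
step_arm(
  increments=[
    [[0, 0, 0], [0, 0, 0], 40],
    [[0, 0, 0], [0, 0, 0], 100],
    [[0, 0, 0], [0, 0, 0], 100],
    [[0, 0, 0], [0, 0, 0], 100],
  ],
)

```text
time_s: 12.58
eef_pos: [604.4, -199.4, 151.9]
ee_rot: [0.241, -0.159, 0.953, -0.096]
force: [-1.1, 0.2, 0.4]
grip_width: 1.002
grip_force: 0.0
```

Emit:
step_arm(
  increments=[
    [[0, 0, -2], [0, 0, 0], 100],
    [[0, 0, -4], [0, 0, 0], 100],
    [[0, 0, -6], [0, 0, 0], 100],
    [[0, 0, -8], [0, 0, 0], 100],
    [[0, 0, -10], [0, 0, 0], 100],
    [[0, 0, -10], [0, 0, 0], 100],
    [[0, 0, -10], [0, 0, 0], 100],
  ],
)

```text
time_s: 13.45
eef_pos: [555.4, -188.8, 237.5]
ee_rot: [0.241, -0.159, 0.953, -0.095]
force: [-0.2, -0.7, -0.3]
grip_width: 0.999
grip_force: 0.0
```

```bash
python3 - <<'E'
from h import *
c=cap('wrist','w6.png');s=ctrl.sense();print(s['force'],s['joints'].round(2))
x,y,z=wframe(-12);W=np.array([593.5,-196,171.5]);t=rot(s).apply([1,0,0]);print('tool phi',np.degrees(np.arctan2(t@y,t@x)))
print('hub',proj(c,W+12.5*z))
for a in(72,90,108):p=np.radians(a);print(a,proj(c,W+9*z+27*(np.cos(p)*x+np.sin(p)*y)))
E
```

```text
[-0.07293398  0.3767835   0.37976092] [-0.62  0.2   1.73  0.29  0.75 -2.68]
tool phi -149.05536283533118
hub (np.float64(321.3735782823339), np.float64(219.10142846868558))
72 (np.float64(346.55158345839175), np.float64(245.16429935382328))
90 (np.float64(354.53792625091603), np.float64(236.5214413330558))
108 (np.float64(359.43482011955604), np.float64(225.88554558171754))
```

View pics/w6.png

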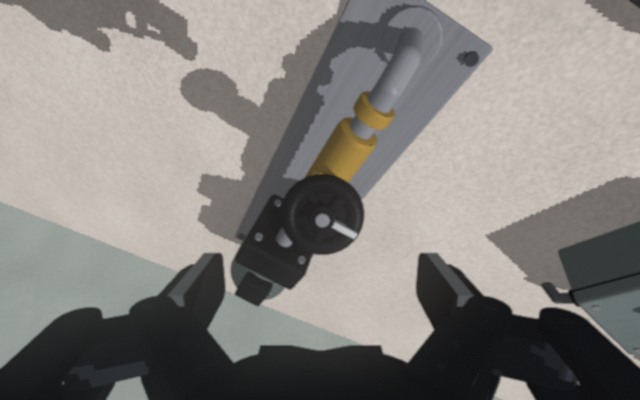

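The pointer tip is at (355,236) against a predicted (354.5,236.5) for 90°, so the wheel is at one and a quarter turns. The toggle was on and I never touched it, and the arm is clear, so I'm handing in.

```bash
python3 -c "
from rig import ctrl
print(ctrl.finish_job())"
```

```text
the job is handed in; nothing more can be done
None
```

I turned the valve to one and a quarter turns open (confirmed from the pointer), found the pump toggle already on and left it alone, kept clear of the beaker, bottle and slide box, and handed the job in at about 14 s; no verdict was returned.

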